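# Lock the pressing plate onto the print jig

### The arm

A 7-joint arm with a two-finger parallel gripper is mounted at the origin on the work surface. World frame = base frame: x ahead of the robot, y to its left, z up, the work surface at z = 0. Lengths are in m, angles in rad, forces in N, time in s.
With the tool pointing down it reaches from about 0.35 to 0.9 m from the base axis. Payload 19.9 kg.
Tool frame: the origin (TCP) lies on the centre line of the jaws, within the pads' length; the fingertips stand 17 mm ahead of it and the grasp point (between the pads) lies 2 mm behind it; z points along the fingers, y is the direction in which the jaws open and shut (so a half turn about z gives the same grasp; the last joint's range is limited). The gripper opens to 85 mm and grips with 20 to 120 N. Pads are 22 mm wide; open, the fingers measure 114 mm over their backs; the gripper's body (76 mm by 85 mm) begins 54 mm behind the grasp point. The pads swing forward as they close: fully open they stand 13 mm farther back than shut.
Start: joints at [-1.361, 0.417, -0.01, 1.614, 0.005, 1.111, -0.053], TCP at [0.156, 0.605, 0.248] pointing down, gripper open.
Joint ranges: [-2.81, 2.81], [-0.39, 2.02], [-1.27, 1.25], [0.06, 2.57], [-1.19, 4.33], [0.19, 2], [-2.82, 2.82]. Speed limits (rad/s): [1.89, 1.89, 2.39, 2.39, 3.01, 3.01, 3.01].

### API

Orientations are given as a unit quaternion [x, y, z, w].
In Python, from rig import env gives the robot as it stands.
- The arm moves only by the tool arm_command, never from a script. Its argument "motion" is a list of rows, each a list of 5 numbers: the shift along the world's x, y, z in cm, then the turn about the world's z in degrees, then the finger opening in cm, from 0 to 8.54. In form: [[x, y, z, twist, claw], ...]. A call has 1 to 20 rows; each row is the pose to reach, as a shift and turn from the pose measured when the call began; what a row does not reach only later rows make up. A row lasts 1/10 s, in which the tool goes at most 50 mm and 8.59 degrees, less where a joint would pass 70% of its speed; a pose out of reach is approached as far as the arm can. A call with a gripper value outside its range is refused whole. The fingers move at their own pace and stop on an object; the grip force is fixed at half the most. Time passes only in rows, so rows that repeat a pose let the fingers close. It gives the time, the measured TCP pose, the force and the opening at its end, in the units of the state.
- env.sense(): the state, without advancing time (a new reading comes with each control period).
- env.read_camera(name): name is "scene" or "top" or "wrist"; returns a dict with "image" (400x640x3 uint8, red, green, blue), "z_map" (400x640 float32, m along the optical axis (not along the pixel's ray), 0 where there is no reading), "camera_matrix" (3x3 intrinsics, pixels), "dist" ([k1, k2, p1, p2, k3] as OpenCV has them; the pictures are not rectified), "rvec" (rotation vector, rad) and "tvec" (3), from world to camera coordinates, as OpenCV has them; the wrist camera has in their place "T_tool_cam" (4x4, takes a point from camera to tool coordinates, whose origin is the TCP and whose axes are the flange's). Camera axes: x right, y down, z forward; pixel columns grow to the right and rows downward; lengths in m; the calibration is good to about 2 mm. A picture is of the moment at which its call begins: read the wrist's pose just before it.
- env.job_done(): hands the job in, once; it reports no verdict.
Trained networks look in the newest picture that a camera, given by its name, has taken for a name from the list of things; names that differ only in an ending like _2 or _b are one class to them, and where a whole thing is asked for, a point or a joint stands for the part that bears it (a point fixed in the world has none). Each returns a list of dicts, best first, with "conf" (0 to 1); they miss things now and then, are a little off and sometimes report something else, mostly with a low value. They report only what shows in the picture. A call takes as long as a camera call. They do not tell look-alikes from the thing itself.
- env.outline_of(camera, query): "pixels" (400x640 bool, what is visible of it) and "rect" ([centre column, centre row, width, height] as shares, 0 to 1, of the picture: columns of its width, rows of its height, round what is visible of it).
- env.mark_of(camera, query): "xy" ([column, row] as shares, 0 to 1, of the picture: columns of its width, rows of its height: a listed point, or the origin of a listed thing).
The state is a dict: "time": time; "joints": joint angles; "qvel": joint speeds; "effort": joint torques, N m; "ee_pos": TCP position; "ee_rot": TCP orientation; "force": force on the tool from outside, world axes, zero at the start; "wrist_torque": the same for the moment, N m; "finger_gap": finger opening in m.
Only numpy, scipy, OpenCV 4.12 (cv2) and the standard library are available. Lean on these libraries where they do the work, as an engineer would, in place of code of your own. Each camera call takes 0.05 s, during which the arm holds its last target.

### The job

Take the aluminium pressing plate off its wooden cradle by the red handle and lower it level onto the two steel pins of the print jig until it lies fully home on the blue carriage, without forcing it. Then turn the red handle a full quarter turn clockwise (seen from above) so that its T-head locks underneath, and let go, leaving the ink jar, brush pot and paint bottle alone.

Things in the scene. Friction and masses are not known exactly. Their poses are not given: they have to be found in the camera images.
- bed: Print jig, fixed to the table: plywood board 170 (x) x 210 (y) x 15 mm, origin at the centre of its underside on the table, z up. On it a blue carriage, 76 (x) x 180 (y) mm, flat top 45 mm above the table, stays clamped where the last user left it: its middle stands at bed x anywhere from -12 to +12 mm, bed y = 0, parallel to the bed. It does not give under 100 N.
- pin_zone (a point): Point fixed on the bed, above its middle, 67 mm over the table, axes as the bed's: the height of the tips of the carriage's two upright steel pins. They stand at y = +75 and -75 mm from here, both at the same x, somewhere in -12 to +12 mm. That x is not measured: find it by touch or see it. Pins: 10 mm diameter, 22 mm tall, ends chamfered 1.5 mm.
- slot_zone (a point): Point fixed on the bed, above its middle, at the height of the carriage's top face, 45 mm over the table. Midway between the pins (and so shifted in x with them) the carriage top, 8 mm thick, has a slot 14 mm (x) x 40 mm (y) for the T-head, with 22 mm of hollow room below.
- plate_mid (a point): Centre of the loose aluminium plate, 86 (x) x 180 (y) x 8 mm, z up, 0.42 kg with handle (0.3 to 0.55). Through holes of 12 mm diameter at plate (0, +75) and (0, -75) mm, 1 mm chamfers; either way round fits. Starts level on the cradle, 44 mm above the table at this point (half-way through its thickness). Fully home it is at 49 mm; standing on the pin tips at 71 mm.
- handle_mid (a point): Centre of the red bar handle, 30 mm above plate_mid: 16 mm wide (its x), 60 long (its y), 24 high; 14 mm free between its underside and the plate round a 10 mm shank. The shank goes through the plate to a steel T-head below it: 34 mm long (parallel to the handle), 8 wide, 6 high, ending 16 mm under the plate's underside. T-head and handle turn as one.
- lock (a joint): Turn of the handle and T-head relative to the plate, rad: 0 = handle along the plate's length, T-head in line with the slot (start); grows clockwise seen from above to a stop at 1.57 = locked, handle across the plate. Stiff: takes about 0.22 N m to turn and stays where left.
- cradle: Wooden cradle, fixed to the table: board 120 (x) x 190 (y) x 10 mm with two rails along x at y = +-55 mm, tops 40 mm above the table, which carry the plate; origin at the centre of its underside.
- ink_jar_mid (a point): Bystander: centre of a lidded ink jar, 48 mm diameter, 60 mm high, standing between jig and cradle.
- brush_pot_mid (a point): Bystander: centre of a red pot, 72 mm diameter, 100 mm high, with brushes standing up to about 210 mm.
- paint_bottle_mid (a point): Bystander: centre of a paint bottle, 52 mm diameter, 130 mm high.
Not all that is in view belongs to the job. What is meant by the part that bears plate_mid is not turquoise, and is the larger of those in its own colour.

How it is judged:
On the way:
1. the plate lies fully home over both pins with the lock still open (z of plate_mid in the frame of bed below 0.0515 m and x of plate_mid in the frame of bed between -0.016 and 0.016 m and y of plate_mid in the frame of bed between -0.006 and 0.006 m and angle between plate_mid's own z axis and vertical below 0.035 rad and angle between the y axis of plate_mid and the y axis of bed, either way round below 0.06 rad and value of joint lock below 0.35 rad), for 0.2 s.
At the end, for the whole second after the job is handed in: The plate lies fully home on the carriage over both pins (plate_mid within 2.5 mm of its seated height, tilt under 2 degrees, within 16 mm in bed x, 6 mm in bed y and 3.4 degrees of the bed), its lock turned past 1.3 rad, released and at rest (z of plate_mid in the frame of bed below 0.0515 m and x of plate_mid in the frame of bed between -0.016 and 0.016 m and y of plate_mid in the frame of bed between -0.006 and 0.006 m and angle between plate_mid's own z axis and vertical below 0.035 rad and angle between the y axis of plate_mid and the y axis of bed, either way round below 0.06 rad and value of joint lock above 1.3 rad and linear speed of plate below 0.01 m/s and angular speed of plate below 0.05 rad/s); the robot touches nothing.
It fails at once if the plate is forced onto the jig with more than 120 N (contact force between plate and bed above 120 N).
It fails at once if the ink jar is knocked over or shoved more than 30 mm (distance of ink_jar_mid from where it was at the start of the episode above 0.03 m or angle between ink_jar_mid's own z axis and vertical above 0.35 rad).
It fails at once if the brush pot is knocked over or shoved more than 30 mm (distance of brush_pot_mid from where it was at the start of the episode above 0.03 m or angle between brush_pot_mid's own z axis and vertical above 0.35 rad).
It fails at once if the paint bottle is knocked over or shoved more than 30 mm (distance of paint_bottle_mid from where it was at the start of the episode above 0.03 m or angle between paint_bottle_mid's own z axis and vertical above 0.35 rad).
It also fails if it takes over 54 s, if anything falls off the work surface, if the arm or the gripper's body presses on something with over 40 N, if the wrist force passes 120 N, or if a joint passes its speed limit or range.

## Working session

There is one attempt and no reset: what is moved stays moved. The work goes in short steps, Python scripts to look and compute and a tool call to move; the robot and the scene stay as the last step left them, time stands still between calls to the robot, and variables do not carry over. Pictures are saved under pics/ and viewed, and the job is handed in when it is done.

Besides the shell and the picture viewer there is one more tool, called as name(argument=value, ...) on one line, values as JSON. arm_command: Moves the arm, as the interface text tells. Its arguments: {"type":"object","properties":{"motion":{"type":"array","items":{"type":"array","items":{"type":"number"}}}},"required":["motion"]}

```bash
mkdir -p pics; ls
cat > h.py <<'E'
import numpy as np, cv2
from rig import env
from scipy.spatial.transform import Rotation as R
def cam(name):
    s=env.sense(); c=env.read_camera(name)
    if name=="wrist":
        T=np.eye(4);T[:3,:3]=R.from_quat(s["ee_rot"]).as_matrix();T[:3,3]=s["ee_pos"]
        c["W"]=T@np.array(c["T_tool_cam"])
    else:
        M=np.eye(4);M[:3,:3]=cv2.Rodrigues(np.array(c["rvec"],float))[0];M[:3,3]=np.ravel(c["tvec"])
        c["W"]=np.linalg.inv(M)
    return c
def rays(c,uv):
    uv=np.array(uv,float).reshape(-1,1,2)
    p=cv2.undistortPoints(uv,np.array(c["camera_matrix"],float),np.array(c["dist"],float)).reshape(-1,2)
    return np.c_[p,np.ones(len(p))]
def at_z(c,uv,z):
    d=rays(c,uv)@c["W"][:3,:3].T; o=c["W"][:3,3]
    return o+d*((z-o[2])/d[:,2])[:,None]
def cloud(c,mask=None):
    z=c["z_map"]; m=z>0
    if mask is not None: m&=mask
    v,u=np.nonzero(m)
    P=rays(c,np.c_[u,v])*z[v,u][:,None]
    return P@c["W"][:3,:3].T+c["W"][:3,3], np.c_[u,v]
def save(c,n): cv2.imwrite("pics/"+n,c["image"][:,:,::-1])
E
python3 - <<'E'
from h import *
print(env.sense())
for n in ["scene","top","wrist"]:
    c=cam(n); save(c,n+"0.png"); print(n,c["W"][:3,3])
    for q in ["bed","pin_zone","slot_zone","plate_mid","handle_mid","cradle","ink_jar_mid","brush_pot_mid","paint_bottle_mid"]:
        print(q,[(np.round(np.array(r["xy"])*[640,400],1).tolist(),round(r["conf"],2)) for r in env.mark_of(n,q)][:4])
E
```

```text
pics
{'time': 0.0, 'joints': array([-1.36047552,  0.41794364, -0.01034444,  1.61417849,  0.00472465,
        1.11073357, -0.05295111]), 'qvel': array([ 3.04745926e-05,  1.49978084e-04, -2.08807714e-04,  6.17668244e-05,
        2.64872809e-03,  1.28453041e-03, -1.27792999e-04]), 'effort': array([ 1.15421219e-03, -8.64437270e+01,  6.79519661e-01, -4.34894872e+01,
        1.91316783e-02,  7.44729477e-03, -2.46209044e-05]), 'ee_pos': array([0.15563755, 0.60496172, 0.2476772 ]), 'ee_rot': array([ 1.25525381e-01,  9.92090215e-01, -6.18937198e-04, -2.90426980e-05]), 'force': array([0.48427857, 0.40828673, 0.39647805]), 'wrist_torque': array([ 0.02842083, -0.04170745, -0.01357327]), 'finger_gap': 0.08558704784574417}
scene [0.9260008  0.43570242 1.04376477]
bed [([244.7, 138.8], 0.84)]
pin_zone [([241.3, 126.5], 0.68)]
slot_zone [([238.0, 132.7], 0.98)]
plate_mid [([437.6, 211.6], 0.82), ([376.1, 154.7], 0.75), ([372.8, 262.0], 0.7)]
handle_mid [([371.4, 150.1], 0.74), ([436.3, 206.2], 0.63), ([374.2, 253.0], 0.6)]
cradle [([369.0, 265.3], 0.88)]
ink_jar_mid [([322.6, 186.3], 0.75)]
brush_pot_mid [([258.6, 287.0], 0.79), ([193.9, 202.3], 0.45)]
paint_bottle_mid [([191.9, 201.8], 0.87)]
top [0.43262618 0.02142214 0.86605598]
bed [([439.7, 205.7], 0.94)]
pin_zone [([450.8, 197.5], 0.58)]
slot_zone [([447.5, 202.2], 0.8)]
plate_mid [([317.2, 301.4], 0.94), ([217.7, 308.3], 0.71), ([221.5, 204.8], 0.66)]
handle_mid [([214.8, 200.5], 0.52)]
cradle [([445.7, 201.4], 0.68)]
ink_jar_mid [([322.1, 227.0], 0.89)]
brush_pot_mid [([273.3, 101.3], 0.91), ([219.6, 205.5], 0.72)]
paint_bottle_mid [([394.4, 102.6], 0.66)]
wrist [0.07841399 0.62454702 0.3734187 ]
bed []
pin_zone []
slot_zone []
plate_mid []
handle_mid []
cradle []
ink_jar_mid []
brush_pot_mid []
paint_bottle_mid []
```

View pics/scene0.png

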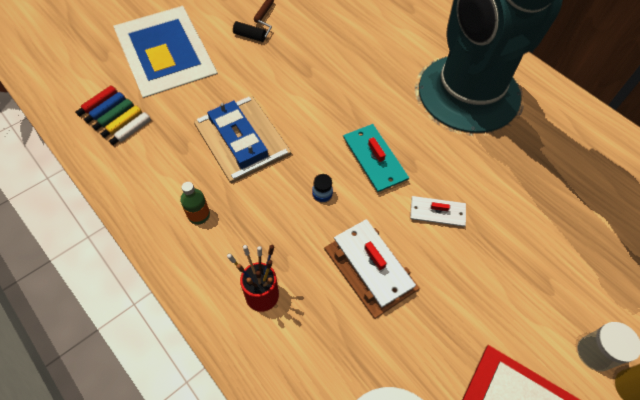

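View pics/top0.png

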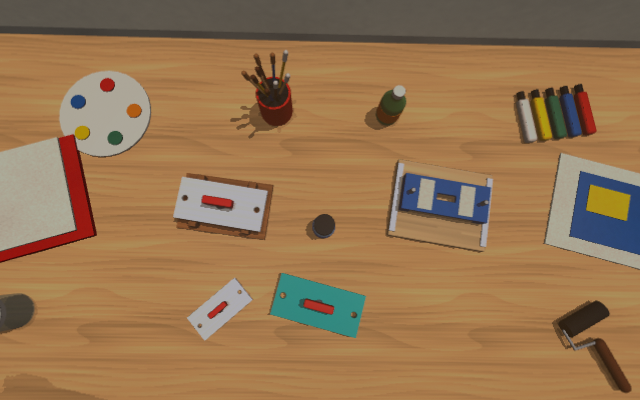

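The top view shows the target plate (grey-white, on the cradle) at about (222,205). The jig with the blue carriage is at (445,198), its pins near (412,190) and (486,203). The ink jar at (323,226) sits between them. The turquoise plate and the small white plate are decoys.

Run:
```python
from h import *
c=cam("top"); print(c["camera_matrix"],c["dist"])
P,uv=cloud(c)
im=c["image"]
def box(u0,u1,v0,v1,z0,z1,nm):
    m=(uv[:,0]>u0)&(uv[:,0]<u1)&(uv[:,1]>v0)&(uv[:,1]<v1)&(P[:,2]>z0)&(P[:,2]<z1)
    Q=P[m]
    if len(Q)<5: print(nm,len(Q));return
    r=cv2.minAreaRect((Q[:,:2]*1000).astype(np.float32))
    print(nm,len(Q),"rect mm",np.round(r[0],1),np.round(r[1],1),round(r[2],1),"z",np.round(np.percentile(Q[:,2],[5,50,95]),4))
box(165,280,165,245,.038,.056,"plate")
box(165,280,165,245,.062,.09,"handle")
box(165,280,165,245,.002,.02,"cradleboard")
box(380,500,150,255,.04,.05,"carriage")
box(380,500,150,255,.058,.075,"pins")
box(380,500,150,255,.008,.02,"board")
box(300,345,205,245,.02,.08,"ink")
box(240,300,45,130,.03,.25,"pot")
box(370,410,80,130,.03,.2,"bottle")
for p,z in [((222,205),.044),((445,198),.045),((412,190),.067),((486,203),.067)]: print(p,at_z(c,[p],z))
cv2.imwrite("pics/jigtop.png",cv2.resize(im[150:260,380:500,::-1],None,fx=5,fy=5,interpolation=cv2.INTER_CUBIC))
```

```text
[[400.86487091   0.         314.86089977]
 [  0.         400.86487091 199.41131791]
 [  0.           0.           1.        ]] [0.0049207 0.        0.        0.        0.       ]
plate 3434 rect mm [554.2 202.9] [182.2 107.7] 83.0 z [0.0436 0.0468 0.0492]
handle 285 rect mm [553.  203.1] [60.7 16.3] 81.1 z [0.0689 0.084  0.0865]
cradleboard 1350 rect mm [556.9 205.9] [170.1 242.5] 2.1 z [0.0034 0.0088 0.0114]
carriage 2952 rect mm [ 573.8 -266.5] [183.7  76.8] 81.2 z [0.0419 0.0443 0.0467]
pins 49 rect mm [ 573.5 -265.3] [159.6   8.4] 81.4 z [0.0601 0.0653 0.0677]
board 4439 rect mm [ 564.  -264.4] [211.7 171.1] 81.1 z [0.0116 0.0144 0.0177]
ink 433 rect mm [511.1 -10.3] [44.6 46.6] 0.8 z [0.0244 0.0584 0.0612]
pot 1813 rect mm [778.7  95.7] [75.9 82.4] 49.9 z [0.0479 0.1009 0.1976]
bottle 741 rect mm [ 765.  -149.6] [52.4 43.6] 68.0 z [0.0388 0.0869 0.1297]
(222, 205) [[0.55038629 0.19939782 0.044     ]]
(445, 198) [[ 0.5723333  -0.26371245  0.045     ]]
(412, 190) [[ 0.58401753 -0.1891812   0.067     ]]
(486, 203) [[ 0.55964065 -0.33935082  0.067     ]]
```

View pics/jigtop.png

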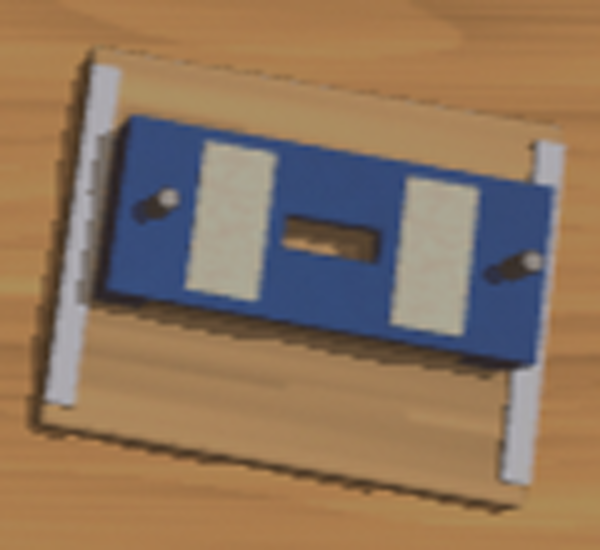

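arm_command(motion=[[13,-13.4,0,-28,8.5],[39.7,-40.2,0,-84.5,8.5],[39.7,-40.2,0,-84.5,8.5],[39.7,-40.2,0,-84.5,8.5],[39.7,-40.2,0,-84.5,8.5],[39.7,-40.2,0,-84.5,8.5],[39.7,-40.2,0,-84.5,8.5],[39.7,-40.2,0,-84.5,8.5],[39.7,-40.2,0,-84.5,8.5],[39.7,-40.2,0,-84.5,8.5],[39.7,-40.2,0,-84.5,8.5],[39.7,-40.2,0,-84.5,8.5],[39.7,-40.2,0,-84.5,8.5],[39.7,-40.2,0,-84.5,8.5],[39.7,-40.2,0,-84.5,8.5],[39.7,-40.2,0,-84.5,8.5]])

```text
time: 3.15
ee_pos: [0.552, 0.2045, 0.2483]
ee_rot: [0.759, 0.651, 0.0, -0.0]
force: [0.3, 0.7, 0.2]
finger_gap: 0.0853
```

Run:
```python
from h import *
s=env.sense();print(s["time"],s["ee_pos"],s["joints"],R.from_quat(s["ee_rot"]).as_matrix()[:,1])
c=cam("wrist"); save(c,"wrist1.png"); print(c["W"],c["camera_matrix"][0])
```

```text
3.15 [0.55201548 0.20446874 0.24831647] [-0.77694781  0.38051607  0.47498267  1.72063178 -0.19361531  1.08715056
 -0.39446582] [ 9.88176460e-01 -1.53320416e-01 -3.66250198e-04]
[[ 0.98810394 -0.14585466 -0.04875482  0.563969  ]
 [-0.15378385 -0.93931402 -0.30665893  0.28243565]
 [-0.00106845  0.31050859 -0.95056997  0.37351614]
 [ 0.          0.          0.          1.        ]] [315.54605484   0.         317.24991191]
```

View pics/wrist1.png

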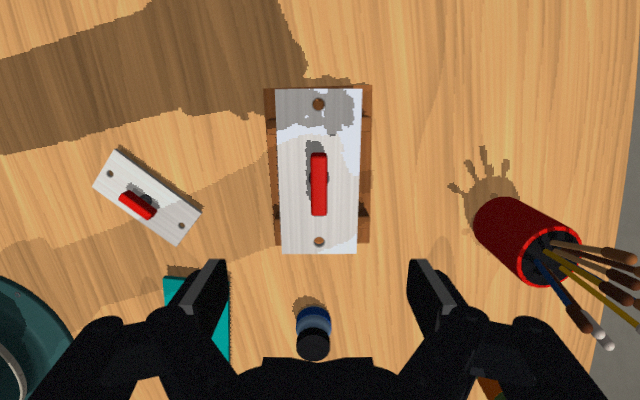

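The plate fills the middle of the wrist view: handle at (319,184), holes at (319,104) and (319,241).

```bash
cat >> h.py <<'E'
def plate(c,uvbox,zp):
    P,uv=cloud(c); u0,u1,v0,v1=uvbox
    im=c["image"].astype(int)
    m=(uv[:,0]>u0)&(uv[:,0]<u1)&(uv[:,1]>v0)&(uv[:,1]<v1)
    rgb=im[uv[:,1],uv[:,0]]
    grey=(rgb.max(1)-rgb.min(1)<40)
    for nm,k in [("plate",m&(abs(P[:,2]-zp-.004)<.006)&grey),("handle",m&(abs(P[:,2]-zp-.042)<.006)&(rgb[:,0]>2*rgb[:,1]))]:
        Q=P[k]
        if len(Q)<20: print(nm,len(Q));continue
        r=cv2.minAreaRect((Q[:,:2]*1000).astype(np.float32))
        print(nm,len(Q),"rect mm",np.round(r[0],1),np.round(r[1],1),round(r[2],2),"z",np.round(np.median(Q[:,2]),4),"mean",np.round(Q.mean(0)*1000,1))
E
python3 - <<'E'
from h import *
c=cam("wrist")
plate(c,(240,390,60,280),.044)
im=c["image"]
g=cv2.cvtColor(im,cv2.COLOR_RGB2GRAY)
H=[]
for (u,v) in [(319,104),(319,241)]:
    w=g[v-10:v+11,u-10:u+11].astype(float); print(np.round(w[10]),)
    k=np.clip(130-w,0,None) if v>200 else np.clip(90-w,0,None)
    yy,xx=np.mgrid[-10:11,-10:11]; m=(xx**2+yy**2<81); k=k*m
    p=(u+(k*xx).sum()/k.sum(),v+(k*yy).sum()/k.sum()); a=at_z(c,[p],.048)[0]; H.append(a); print(p,a)
d=H[0]-H[1]; print("hole mid",(H[0]+H[1])/2,np.linalg.norm(d),np.degrees(np.arctan2(d[1],d[0])))
cv2.imwrite("pics/w1crop.png",cv2.resize(im[80:260,260:380,::-1],None,fx=3.3,fy=3.3,interpolation=cv2.INTER_CUBIC))
t=cam("top"); plate(t,(165,280,165,245),.044)
E
```

```text
plate 12122 rect mm [552.5 201.9] [180.   86.6] 81.4 z 0.0477 mean [553.7 210.2  47.7]
handle 964 rect mm [552.3 203.1] [59. 15.] 81.62 z 0.0855 mean [552.8 204.6  85.4]
[148. 144. 128.  90.  63.  68.  69.  72.  73.  71.  73.  70.  67.  62.
  57.  88. 125. 144. 149. 151. 148.]
(np.float64(318.15348237317284), np.float64(103.37446259673258)) [0.56390248 0.27706305 0.048     ]
[200. 202. 203. 196. 155.  95. 110. 108. 109. 110. 107. 107. 116. 108.
 105. 127. 182. 200. 195. 193. 198.]
(np.float64(318.54317789291883), np.float64(241.94386873920553)) [0.54123183 0.12790767 0.048     ]
hole mid [0.55256716 0.20248536 0.048     ] 0.150868438132844 81.35756077419965
plate 2840 rect mm [552.9 202.4] [178.6  86.1] 81.34 z 0.0468 mean [550.9 189.9  46.8]
handle 239 rect mm [552.6 201.7] [57.2 16. ] 81.08 z 0.0844 mean [552.4 201.8  84.4]
```

View pics/w1crop.png

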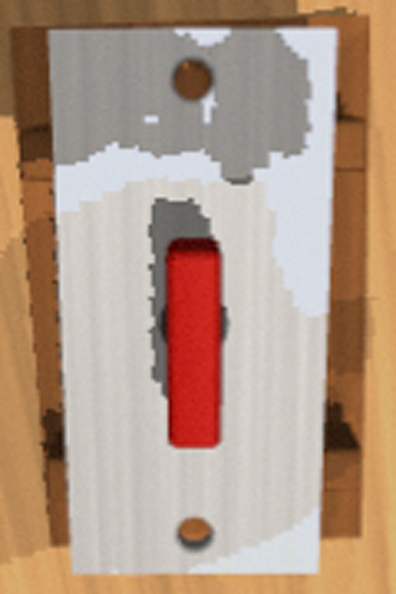

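arm_command(motion=[[0.05,-0.2,-5,0.2,6],[0.05,-0.2,-10,0.2,6],[0.05,-0.2,-14,0.2,6],[0.05,-0.2,-16.5,0.2,5],[0.05,-0.2,-17.6,0.2,5],[0.05,-0.2,-17.6,0.2,5],[0.05,-0.2,-17.6,0.2,5]])

```text
time: 4.0
ee_pos: [0.5536, 0.2021, 0.0736]
ee_rot: [0.758, 0.652, 0.001, 0.0]
force: [-0.6, 1.0, 0.0]
finger_gap: 0.0502
```

Run:
```python
from h import *
s=env.sense();print(s["time"],s["ee_pos"],s["joints"],R.from_quat(s["ee_rot"]).as_matrix()[:,1:],s["finger_gap"])
c=cam("wrist"); save(c,"wrist2.png")
```

```text
4.0 [0.5535589  0.20213826 0.0736183 ] [-0.69997066  0.60418814  0.39071779  1.84104747 -0.32089442  0.75698974
 -0.2876347 ] [[ 9.88588659e-01  1.33374262e-03]
 [-1.50635407e-01  7.94520101e-04]
 [ 1.19884141e-03 -9.99998795e-01]] 0.05016975330926473
```

View pics/wrist2.png

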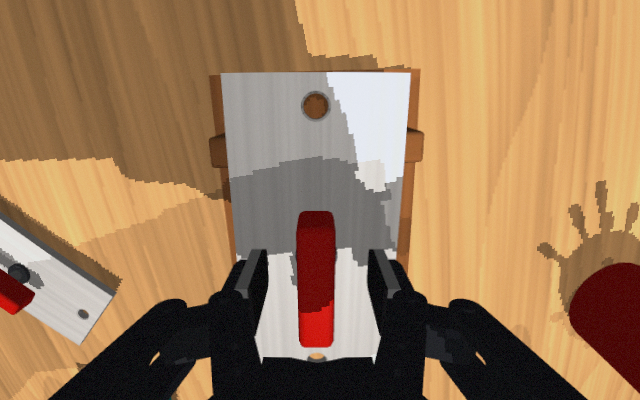

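arm_command(motion=[[0,0,5,0,5],[0,0,10,0,6],[0,0,14,0,8],[0.5,-5,17.5,0,8.5],[2,-46.5,17.5,0,8.5],[2,-46.5,17.5,0,8.5],[2,-46.5,17.5,0,8.5],[2,-46.5,17.5,0,8.5],[2,-46.5,17.5,0,8.5],[2,-46.5,17.5,0,8.5],[2,-46.5,17.5,0,8.5],[2,-46.5,17.5,0,8.5],[2,-46.5,17.5,0,8.5],[2,-46.5,17.5,0,8.5],[2,-46.5,17.5,0,8.5],[2,-46.5,17.5,0,8.5],[2,-46.5,17.5,0,8.5]])

```text
time: 5.75
ee_pos: [0.5741, -0.2614, 0.2494]
ee_rot: [0.758, 0.652, 0.002, 0.0]
force: [-0.9, -0.3, 0.5]
finger_gap: 0.0852
```

Run:
```python
from h import *
s=env.sense();print(s["time"],s["ee_pos"],s["joints"],R.from_quat(s["ee_rot"]).as_matrix()[:,1],abs(s["qvel"]).max())
c=cam("wrist"); save(c,"wrist3.png"); np.savez("w3.npz",**{k:np.array(v) for k,v in c.items()})
P,uv=cloud(c)
m=(abs(P[:,2]-.067)<.006)&(abs(P[:,0]-.573)<.05)&(abs(P[:,1]+.265)<.1)
print(np.c_[P[m]*1000,uv[m]].round(1)[::6])
```

```text
5.75 [ 0.57414039 -0.26142412  0.2494031 ] [-0.05987836  0.48351002  0.60752005  1.61454217 -0.29991078  1.13605375
  0.47161674] [ 0.98886529 -0.14879415  0.0023947 ] 0.004620963764830041
[[ 585.  -187.6   64.3  317.   103. ]
 [ 584.9 -188.5   65.6  317.   104. ]
 [ 582.9 -189.1   65.2  315.   105. ]
 [ 588.5 -190.    66.3  321.   105. ]
 [ 585.6 -190.4   66.1  318.   106. ]
 [ 581.7 -190.8   65.   314.   107. ]
 [ 587.3 -191.6   66.1  320.   107. ]
 [ 582.5 -191.8   66.   315.   108. ]
 [ 588.1 -192.7   66.8  321.   108. ]
 [ 584.2 -193.    67.3  317.   109. ]
 [ 589.9 -193.9   64.4  323.   109. ]
 [ 586.9 -194.3   66.1  320.   110. ]
 [ 584.9 -194.9   66.8  318.   111. ]
 [ 583.8 -195.8   65.6  317.   112. ]
 [ 561.5 -335.9   62.   316.   246. ]
 [ 562.6 -336.3   63.8  317.   247. ]
 [ 560.3 -336.5   65.2  315.   248. ]
 [ 566.6 -338.5   63.1  321.   248. ]
 [ 564.6 -337.3   67.3  319.   249. ]
 [ 561.2 -338.2   66.9  316.   250. ]
 [ 567.5 -340.4   64.5  322.   250. ]
 [ 564.2 -340.2   66.3  319.   251. ]
 [ 560.8 -340.6   66.9  316.   252. ]
 [ 567.1 -342.5   65.1  322.   252. ]
 [ 563.8 -342.5   66.4  319.   253. ]
 [ 562.7 -342.5   68.5  318.   254. ]]
```

View pics/wrist3.png

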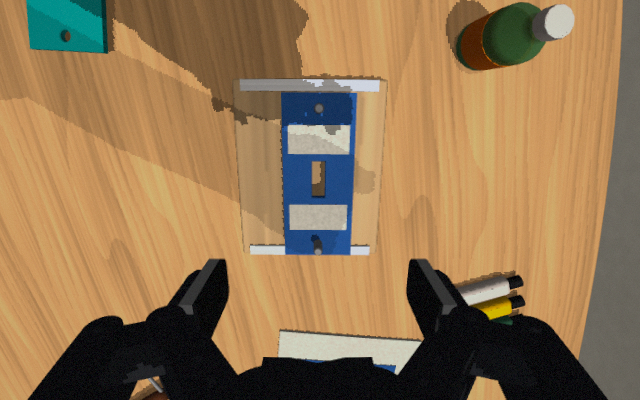

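The pin tips appear at about (318,108) and (318,251).

Run:
```python
from h import *
c=dict(np.load("w3.npz")); im=c["image"]
a=im[92:128,300:340,::-1];b=im[228:264,300:340,::-1]
cv2.imwrite("pics/pins.png",np.hstack([cv2.resize(x,None,fx=9,fy=9,interpolation=cv2.INTER_NEAREST) for x in (a,b)]))
P,uv=cloud(c); rgb=im[uv[:,1],uv[:,0]].astype(int)
near=(abs(P[:,0]-.573)<.1)&(abs(P[:,1]+.265)<.13)
k=near&(abs(P[:,2]-.045)<.006)
r=cv2.minAreaRect((P[k][:,:2]*1000).astype(np.float32)); print("carriage",r,np.median(P[k][:,2]))
k=near&(abs(P[:,2]-.015)<.005)
r=cv2.minAreaRect((P[k][:,:2]*1000).astype(np.float32)); print("board",r)
m=near&(P[:,2]>.0615)&(P[:,2]<.075)
Q=P[m];C=[]
for s in (Q[:,1]>-.265,Q[:,1]<-.265):
    uu=uv[m][s]; (x,r)=cv2.minEnclosingCircle(uu.astype(np.float32)); print(len(uu),x,r,uu.mean(0))
    C.append(at_z(c,[uu.mean(0)],.067)[0]); print(C[-1],Q[s].mean(0))
# slot: not-blue region inside carriage
d=C[0]-C[1];print("mid",(C[0]+C[1])/2,np.linalg.norm(d),np.degrees(np.arctan2(d[1],d[0])))
hsv=cv2.cvtColor(im,cv2.COLOR_RGB2HSV)
sub=np.zeros(im.shape[:2],bool);sub[150:205,302:335]=1
blue=(hsv[...,0]>100)&(hsv[...,0]<130)&(hsv[...,1]>100)
v,u=np.nonzero(sub&~blue&(np.arange(400)[:,None]>157)&(np.arange(400)[:,None]<200))
A=at_z(c,np.c_[u,v],.045);print("slot",cv2.minAreaRect((A[:,:2]*1000).astype(np.float32)))
```

```text
carriage ((574.282958984375, -266.67071533203125), (179.90451049804688, 76.58526611328125), 80.9193344116211) 0.04481913602348747
board ((564.5941772460938, -264.427490234375), (209.54115295410156, 170.86167907714844), 81.28298950195312)
84 (319.0, 107.80000305175781) 5.20009708404541 [318.96428571 107.61904762]
[ 0.58624012 -0.19201396  0.067     ] [ 0.58624306 -0.19204453  0.06606195]
70 (317.7325439453125, 250.3372039794922) 4.670560359954834 [317.81428571 250.25714286]
[ 0.56307898 -0.3387415   0.067     ] [ 0.56298844 -0.33938473  0.06572246]
mid [ 0.57465955 -0.26537773  0.067     ] 0.1485443012069648 81.02979758720954
slot ((573.8810424804688, -264.9240417480469), (37.6708869934082, 14.036458015441895), 81.7844467163086)
```

View pics/pins.png

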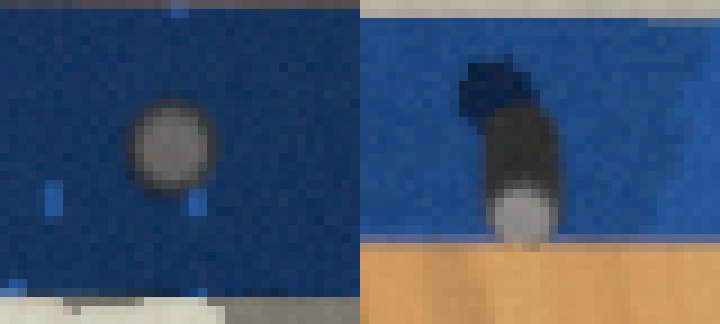

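arm_command(motion=[[-2.2,46.4,0,0,6],[-2.2,46.4,0,0,6],[-2.2,46.4,0,0,6],[-2.2,46.4,0,0,6],[-2.2,46.4,0,0,6],[-2.2,46.4,0,0,6],[-2.2,46.4,0,0,6],[-2.2,46.4,0,0,6],[-2.2,46.4,0,0,6],[-2.2,46.4,0,0,6],[-2.2,46.4,0,0,6],[-2.2,46.4,-4,0,6],[-2.2,46.4,-9,0,6],[-2.2,46.4,-14,0,6],[-2.2,46.4,-17,0,5],[-2.2,46.4,-17.7,0,5],[-2.2,46.4,-17.7,0,5],[-2.2,46.4,-17.7,0,5]])

```text
time: 7.6
ee_pos: [0.5532, 0.2023, 0.0742]
ee_rot: [0.758, 0.652, 0.003, 0.001]
force: [-0.0, 0.2, 0.2]
finger_gap: 0.05
```

arm_command(motion=[[-0.1,0,-0.2,0,3],[-0.1,0,-0.2,0,1],[-0.1,0,-0.2,0,0.5],[-0.1,0,-0.2,0,0.5],[-0.1,0,-0.2,0,0.5],[-0.1,0,-0.2,0,0.5]])

```text
time: 8.2
ee_pos: [0.5528, 0.2025, 0.0735]
ee_rot: [0.758, 0.652, 0.003, 0.001]
force: [-1.3, -0.6, 11.6]
finger_gap: 0.0152
```

Run:
```python
from h import *
s=env.sense();print(s["time"],s["ee_pos"],s["finger_gap"],s["force"],s["wrist_torque"],R.from_quat(s["ee_rot"]).as_matrix()[:,1:])
```

```text
8.2 [0.55282478 0.2025043  0.07346483] 0.01516748232889005 [-1.31573196 -0.56525839 11.6143866 ] [-0.13798536  0.54410415  0.02844545] [[ 0.98874815  0.00628553]
 [-0.14948042  0.00332597]
 [ 0.00571778 -0.99997471]]
```

arm_command(motion=[[0,0,1,0,0.5],[0,0,3,0,0.5],[0,0,6,0,0.5],[0,0,9,0,0.5],[0,0,12,0,0.5],[0,0,12.5,0,0.5],[0,0,12.5,0,0.5]])

```text
time: 8.9
ee_pos: [0.5528, 0.2027, 0.1992]
ee_rot: [0.758, 0.652, 0.004, 0.001]
force: [-0.7, 0.7, -4.2]
finger_gap: 0.0152
```

Run:
```python
from h import *
s=env.sense();print(s["time"],s["ee_pos"],s["finger_gap"],s["force"],s["wrist_torque"],R.from_quat(s["ee_rot"]).as_matrix()[:,1:])
c=cam("wrist"); save(c,"wrist4.png"); c=cam("scene"); save(c,"scene4.png")
```

```text
8.9 [0.55282325 0.2027062  0.19918482] 0.015150419941911738 [-0.73549686  0.72917547 -4.18442812] [-0.04030309  0.04477114 -0.00465628] [[ 0.98877869  0.00727995]
 [-0.1492433   0.00422755]
 [ 0.00656756 -0.99996456]]
```

View pics/wrist4.png

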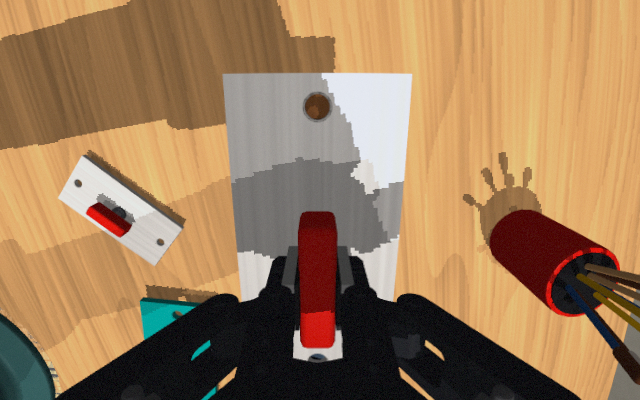

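View pics/scene4.png

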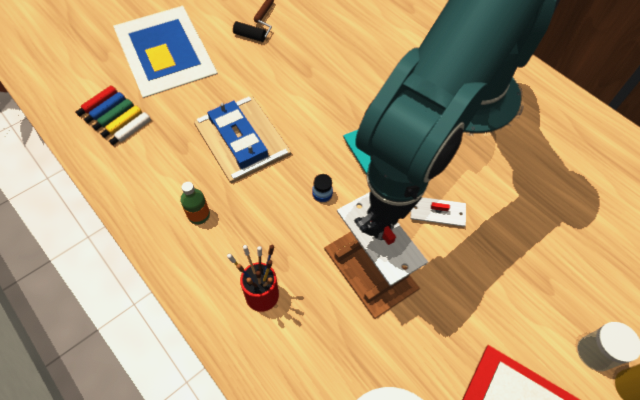

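The plate is lifted and level, with the hole visible at (317,105) in the wrist view. Next is the transfer.

arm_command(motion=[[2.2,-46.9,0,-0.3,0.5],[2.2,-46.9,0,-0.3,0.5],[2.2,-46.9,0,-0.3,0.5],[2.2,-46.9,0,-0.3,0.5],[2.2,-46.9,0,-0.3,0.5],[2.2,-46.9,0,-0.3,0.5],[2.2,-46.9,0,-0.3,0.5],[2.2,-46.9,0,-0.3,0.5],[2.2,-46.9,0,-0.3,0.5],[2.2,-46.9,0,-0.3,0.5],[2.2,-46.9,0,-0.3,0.5],[2.2,-46.9,0,-0.3,0.5],[2.2,-46.9,0,-0.3,0.5],[2.2,-46.9,-4,-0.3,0.5],[2.2,-46.9,-8,-0.3,0.5],[2.2,-46.9,-8,-0.3,0.5],[2.2,-46.9,-8,-0.3,0.5]])

```text
time: 10.7
ee_pos: [0.5742, -0.266, 0.1178]
ee_rot: [0.759, 0.651, 0.002, 0.0]
force: [0.6, -0.2, -4.6]
finger_gap: 0.0146
```

Run:
```python
from h import *
s=env.sense();M=R.from_quat(s["ee_rot"]).as_matrix();print(s["time"],s["ee_pos"],s["finger_gap"],s["force"],s["wrist_torque"],M[:,1:],np.degrees(np.arctan2(M[1,1],M[0,1])))
c=cam("wrist"); save(c,"wrist5.png"); plate(c,(200,450,20,400),s["ee_pos"][2]-.0295)
c=cam("top"); save(c,"top5.png"); plate(c,(360,520,130,280),s["ee_pos"][2]-.0295)
c=cam("scene"); cv2.imwrite("pics/scene5.png",cv2.resize(c["image"][70:220,150:350,::-1],None,fx=4,fy=4,interpolation=cv2.INTER_CUBIC))
```

```text
10.7 [ 0.57424195 -0.26597226  0.11775285] 0.01461321949320946 [ 0.57746094 -0.19394456 -4.61083449] [-0.09008474 -0.03561832 -0.02802207] [[ 0.98813273  0.00385418]
 [-0.15356546  0.00285545]
 [ 0.00336999 -0.9999885 ]] -8.833657888405664
plate 32601 rect mm [ 574.4 -261.4] [170.9  86.6] 81.1 z 0.0917 mean [ 580.4 -223.5   91.7]
handle 4530 rect mm [ 572.3 -264.3] [59.1 37.8] 59.05 z 0.1296 mean [ 574.5 -261.7  129.4]
plate 1935 rect mm [ 579.4 -232.9] [115.5  87.1] 81.25 z 0.0923 mean [ 578.9 -221.    92.3]
handle 129 rect mm [ 576.3 -251.5] [32.5 16.5] 81.89 z 0.13 mean [ 576.5 -248.9  129.8]
```

View pics/wrist5.png

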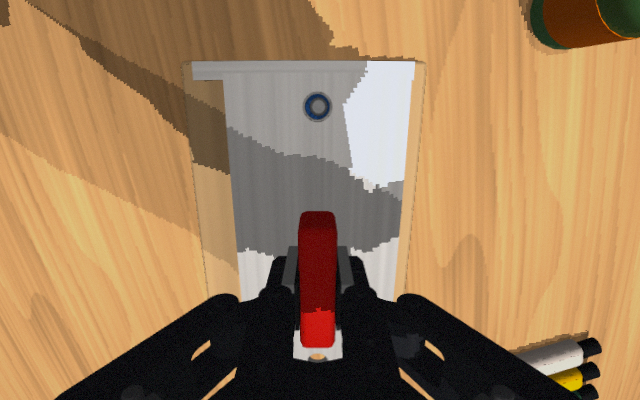

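View pics/scene5.png

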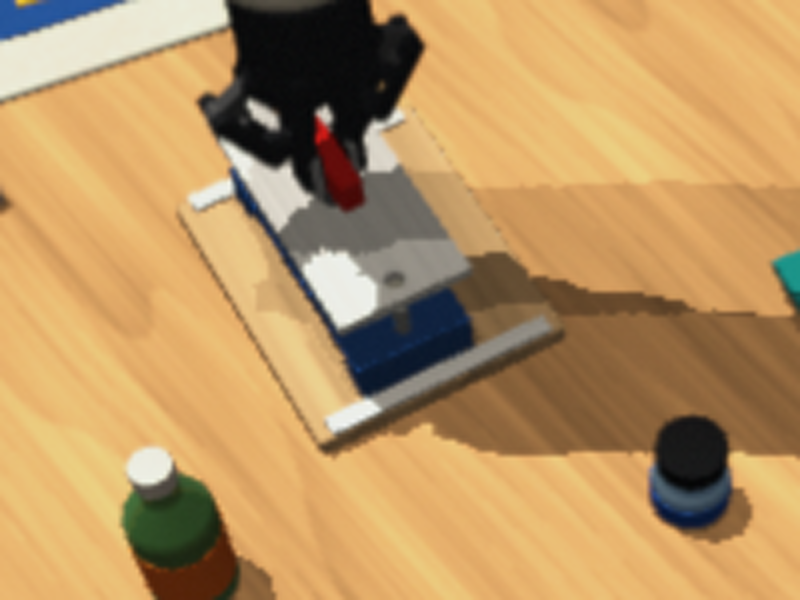

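Run:
```python
from h import *
s=env.sense(); c=cam("wrist")
im=c["image"]; 
cv2.imwrite("pics/hole6.png",cv2.resize(im[85:127,295:340,::-1],None,fx=12,fy=12,interpolation=cv2.INTER_NEAREST))
for z in (.0917,.0837): print("pred hole px for plate centre at TCP, z",z)
W=np.linalg.inv(c["W"])
def proj(p):
    q=W[:3,:3]@np.array(p)+W[:3,3]
    return cv2.projectPoints(q.reshape(1,3),np.zeros(3),np.zeros(3),np.array(c["camera_matrix"]),np.array(c["dist"]))[0].ravel()
print("pin proj",proj([.5861,-.1920,.067]), "hole at target proj top",proj([.5861,-.1920,.0917]),"bot",proj([.5861,-.1920,.0837]))
```

```text
pred hole px for plate centre at TCP, z 0.0917
pred hole px for plate centre at TCP, z 0.0837
pin proj [315.92405557 104.51220339] hole at target proj top [316.04518325 105.42052797] bot [316.00190692 105.09599185]
```

View pics/hole6.png

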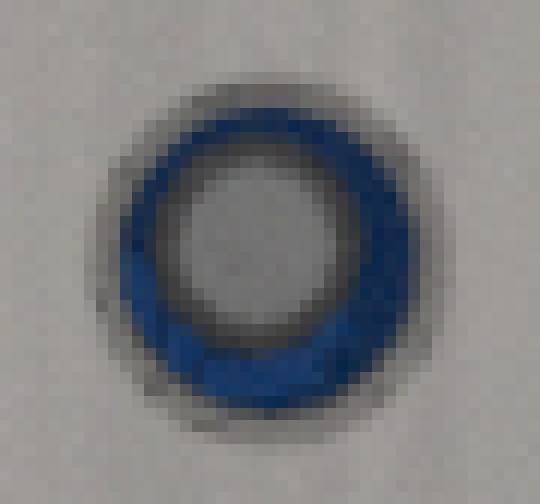

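arm_command(motion=[[-0.04,0,-0.7,0,0.5],[-0.04,0,-1.3,0,0.5],[-0.04,0,-1.6,0,0.5],[-0.04,0,-1.8,0,0.5],[-0.04,0,-2.0,0,0.5],[-0.04,0,-2.0,0,0.5]])

```text
time: 11.5
ee_pos: [0.5745, -0.2667, 0.099]
ee_rot: [0.76, 0.65, 0.003, 0.001]
force: [-0.5, 0.3, -4.9]
finger_gap: 0.0153
```

```bash
cat > st.py <<'E'
from h import *
s=env.sense();M=R.from_quat(s["ee_rot"]).as_matrix();print(s["time"],s["ee_pos"],s["finger_gap"],s["force"],s["wrist_torque"],"tilt",M[:2,2],np.degrees(np.arctan2(M[1,1],M[0,1])))
E
python3 st.py
```

```text
11.5 [ 0.57450787 -0.26674921  0.098992  ] 0.015349311434228857 [-0.50259119  0.27657419 -4.93674167] [-0.02632381  0.07578954  0.01827691] tilt [0.00694946 0.00203783] -8.870168404336452
```

The plate is 2 mm below the tip height with no contact force, so the pins are in the holes. I'll keep lowering gently.

arm_command(motion=[[0,0,-0.3,0,0.5],[0,0,-0.6,0,0.5],[0,0,-0.8,0,0.5],[0,0,-0.8,0,0.5]])

```text
time: 11.9
ee_pos: [0.5743, -0.2667, 0.0906]
ee_rot: [0.76, 0.65, 0.003, 0.001]
force: [0.8, -0.6, -5.5]
finger_gap: 0.0149
```

```bash
python3 st.py
```

```text
11.9 [ 0.57432561 -0.26665858  0.0905792 ] 0.014916621186252256 [ 0.81117037 -0.60340884 -5.49057117] [ 0.01773989 -0.03399261  0.00291123] tilt [0.00639909 0.00219743] -8.868845439639852
```

arm_command(motion=[[0,0,-0.3,0,0.5],[0,0,-0.6,0,0.5],[0,0,-0.8,0,0.5],[0,0,-1.0,0,0.5],[0,0,-1.1,0,0.5],[0,0,-1.1,0,0.5]])

```text
time: 12.5
ee_pos: [0.5743, -0.2667, 0.0795]
ee_rot: [0.76, 0.65, 0.003, 0.001]
force: [0.2, -0.4, -5.6]
finger_gap: 0.0149
```

```bash
python3 st.py
```

```text
12.5 [ 0.57426274 -0.26665312  0.07945014] 0.014907709317032898 [ 0.18146137 -0.37684186 -5.56193133] [-0.03971699  0.03582037 -0.01224819] tilt [0.00620214 0.0022594 ] -8.86829797181545
```

Expected home is TCP z of about 0.079, so I'll edge down until contact shows.

arm_command(motion=[[0,0,-0.1,0,0.5],[0,0,-0.1,0,0.5],[0,0,-0.2,0,0.5],[0,0,-0.2,0,0.5],[0,0,-0.2,0,0.5]])

```text
time: 13.0
ee_pos: [0.5745, -0.2668, 0.0785]
ee_rot: [0.76, 0.65, 0.003, 0.001]
force: [-4.6, 2.7, 12.6]
finger_gap: 0.0151
```

```bash
python3 st.py
```

```text
13.0 [ 0.57452199 -0.26681549  0.07846723] 0.015094907188489277 [-4.6204447   2.65590606 12.55911949] [0.67152659 1.30342022 0.00646669] tilt [0.00709629 0.00232838] -8.875495115910521
```

arm_command(motion=[[0,0,0,0,3],[0,0,0,0,3],[0,0,0,0,3],[0,0,0,0,3]])

```text
time: 13.4
ee_pos: [0.5746, -0.2668, 0.0784]
ee_rot: [0.76, 0.65, 0.003, 0.001]
force: [0.5, 0.5, -0.1]
finger_gap: 0.0302
```

```bash
python3 st.py
python3 - <<'E'
from h import *
c=cam("wrist"); save(c,"wrist7.png"); plate(c,(200,450,20,400),.049)
c=cam("top"); plate(c,(360,520,130,280),.049)
c=cam("scene"); P,uv=cloud(c);plate(c,(180,310,80,190),.049)
m=(abs(P[:,0]-.574)<.1)&(abs(P[:,1]+.266)<.12)&(P[:,2]>.03)&(P[:,2]<.06)
rgb=c["image"][uv[:,1],uv[:,0]].astype(int); g=m&(rgb.max(1)-rgb.min(1)<40)
Q=P[g];A=np.c_[Q[:,:2]-[.5745,-.2665],np.ones(len(Q))];x=np.linalg.lstsq(A,Q[:,2],rcond=None)[0];print("scene plane",x,len(Q))
E
```

```text
13.4 [ 0.57456053 -0.26682292  0.07842865] 0.03016932538515491 [ 0.52151568  0.47308336 -0.149789  ] [-0.04389693 -0.01119526 -0.04847437] tilt [0.00712034 0.00229771] -8.873436095934991
plate 34254 rect mm [ 575.  -260.3] [167.9  86.7] 81.02 z 0.0526 mean [ 579.9 -228.6   52.6]
handle 4496 rect mm [ 574.3 -265.8] [52.  48.4] 39.27 z 0.0904 mean [ 574.7 -262.3   90.3]
plate 1690 rect mm [ 578.3 -237.9] [124.4  87. ] 81.05 z 0.052 mean [ 578.8 -219.9   52. ]
handle 121 rect mm [ 575.7 -251.5] [32.4 15.8] 80.29 z 0.0895 mean [ 575.7 -250.5   89.5]
plate 1283 rect mm [ 575.8 -264.1] [179.3  86.6] 81.21 z 0.0533 mean [ 583.8 -232.4   53.3]
handle 121 rect mm [ 576.  -264.3] [58.9 15.7] 80.26 z 0.0906 mean [ 577.1 -259.9   90.5]
scene plane [-0.0115044  -0.03991338  0.053663  ] 1422
```

View pics/wrist7.png

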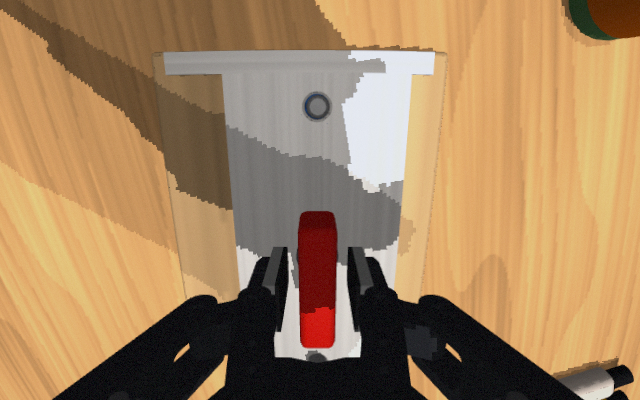

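The plate is home: its top is at about 53 mm, the pin shows through the hole at (317,106), and the force is zero after release. Next I regrip and turn clockwise.

arm_command(motion=[[0,0,0,0,0.5],[0,0,0,0,0.5],[0,0,0,0,0.5],[0,0,0,0,0.5],[0,0,0,-4,0.5],[0,0,0,-10,0.5],[0,0,0,-16,0.5],[0,0,0,-22,0.5],[0,0,0,-28,0.5],[0,0,0,-30,0.5],[0,0,0,-30,0.5]])

```text
time: 14.65
ee_pos: [0.5742, -0.2668, 0.0785]
ee_rot: [0.902, 0.431, 0.003, 0.002]
force: [-3.8, 1.2, 6.6]
finger_gap: 0.0151
```

```bash
python3 st.py
python3 - <<'E'
from h import *
c=cam("wrist"); save(c,"wrist8.png")
E
```

```text
14.65 [ 0.57418887 -0.26679354  0.07847841] 0.015133768401070365 [-3.848792    1.22935082  6.63254737] [ 0.39837907  1.02426137 -0.20617069] tilt [ 0.00651188 -0.0014287 ] -38.9598161643172
```

View pics/wrist8.png

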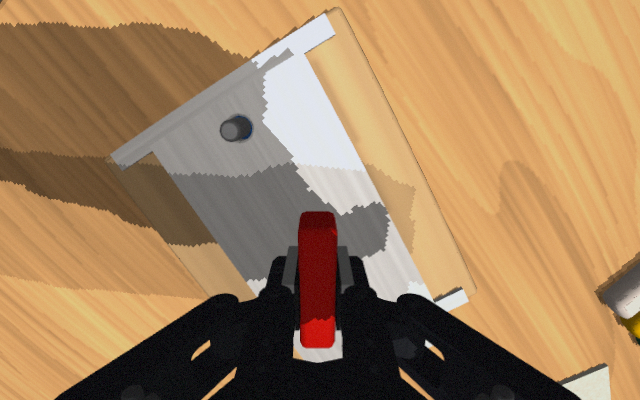

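The handle turns with the tool while the plate stays put. I'll continue the remaining 60°.

arm_command(motion=[[0,0,0,-6,0.5],[0,0,0,-12,0.5],[0,0,0,-18,0.5],[0,0,0,-24,0.5],[0,0,0,-30,0.5],[0,0,0,-36,0.5],[0,0,0,-42,0.5],[0,0,0,-48,0.5],[0,0,0,-54,0.5],[0,0,0,-58,0.5],[0,0,0,-60,0.5],[0,0,0,-60,0.5]])

```text
time: 15.9
ee_pos: [0.5739, -0.2661, 0.0785]
ee_rot: [0.997, -0.078, 0.001, 0.003]
force: [-5.2, 5.8, 8.5]
finger_gap: 0.0149
```

```bash
python3 st.py
python3 - <<'E'
from h import *
c=cam("wrist"); save(c,"wrist9.png")
E
```

```text
15.9 [ 0.57394924 -0.26614997  0.07848045] 0.01491314698699983 [-5.21731659  5.75793918  8.51348613] [ 1.25578407  1.10492764 -0.05208298] tilt [ 0.00124248 -0.0052102 ] -98.95682509537598
```

View pics/wrist9.png

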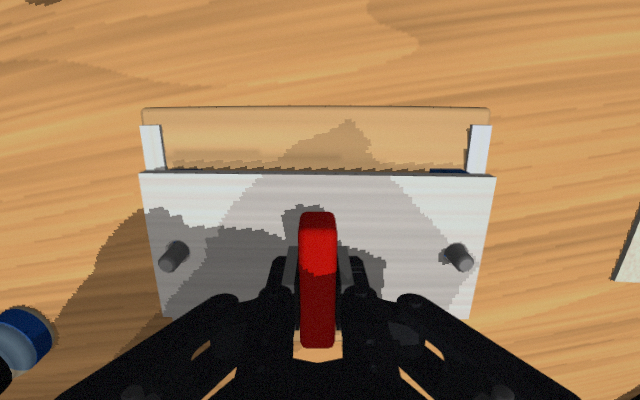

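The handle now lies across the plate with both pins standing through it. I'll release and rise.

arm_command(motion=[[0,0,0,0,4],[0,0,0,0,4],[0,0,0,0,4],[0,0,0,0,4],[0,0,2,0,4],[0,0,6,0,4],[0,0,10,0,4],[0,0,15,0,4],[0,0,17,0,4],[0,0,17,0,4],[0,0,17,0,4]])

```text
time: 17.05
ee_pos: [0.5739, -0.2661, 0.2494]
ee_rot: [0.997, -0.078, 0.001, 0.002]
force: [0.3, 0.8, -1.0]
finger_gap: 0.0399
```

```bash
python3 st.py
python3 - <<'E'
from h import *
c=cam("wrist"); save(c,"wrist10.png"); plate(c,(120,520,60,350),.049)
P,uv=cloud(c)
rgb=c["image"][uv[:,1],uv[:,0]].astype(int)
d=P[:,:2]-[.5745,-.2665];a=np.radians(81.1);l=d@[np.cos(a),np.sin(a)];w=d@[np.sin(a),-np.cos(a)]
for nm,m in [("plate",(abs(l)<.085)&(abs(w)<.038)&(abs(P[:,2]-.05)<.007)),]:
    Q=P[m];A=np.c_[Q[:,:2]-[.5745,-.2665],np.ones(len(Q))];print(nm,len(Q),np.linalg.lstsq(A,Q[:,2],rcond=None)[0],np.median(Q[:,2]))
E
```

```text
17.05 [ 0.57388712 -0.26614353  0.24942933] 0.039947098666736375 [ 0.3347387   0.79259497 -0.98864944] [-0.02580791 -0.00180295 -0.02751581] tilt [ 0.00237393 -0.00509209] -98.91185823905919
plate 12608 rect mm [ 570.  -193.2] [124.7 342.4] 3.51 z 0.0526 mean [ 576.3 -264.    52.6]
handle 996 rect mm [ 574.7 -267.4] [15.7 59.4] 81.78 z 0.0904 mean [ 576.2 -267.4   90.3]
plate 10151 [-0.00179851 -0.00097981  0.05262163] 0.05263298585263765
```

View pics/wrist10.png

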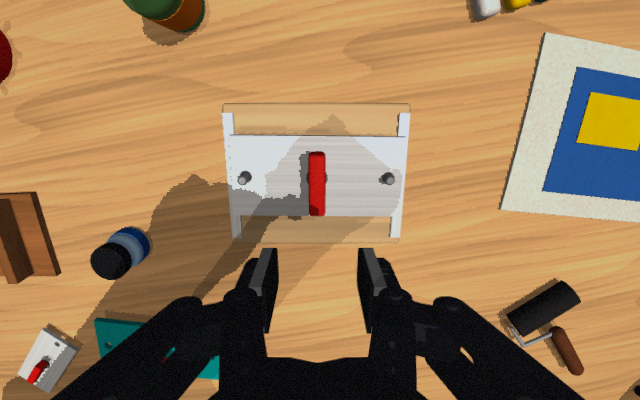

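Handle at 89° to the plate, plate level (slopes under 0.002) with its top at 52.6 mm. Bystanders stand upright and the gripper is clear. Handing in.

```bash
python3 -c "
from rig import env
print(env.job_done())"
```

```text
the job is handed in; nothing more can be done
None
```

The plate is locked home on the print jig and the job is handed in. No verdict was reported. It took about 17 s of the 54 s allowed.

I lifted the plate off the cradle by the red handle and set it over both pins. It met no resistance until about 13 N at the bottom. I let go so it could settle with the lock still open, then regripped, turned the handle 90° clockwise, let go and rose clear.

Last checks:
- **Plate:** its top measured 52.6 mm (nominal 53 mm), with slopes under 0.002 rad. Both pins show through their holes.
- **Lock:** the handle lies at about 89° to the plate, roughly 1.56 rad against the 1.3 needed.
- **Gripper and bystanders:** the gripper is clear at zero force. The ink jar is upright in the last picture and I saw no sign of a bystander being touched, but the bottle and pot are only partly in view and I did not re-measure any of them.

One check disagreed: a rough plane fit from the scene camera just after seating gave a 0.04 slope. I set it aside because that patch probably took in things other than the plate. The later wrist-camera fit showed the plate level.

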